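Pull a cover plate into line with a tapered pin

ROBOT

A 7-joint arm with a two-finger parallel gripper is mounted at the origin on a cart in front of the work surface, level with it; the furniture and walls round the work are solid. World frame = base frame: x ahead of the robot, y to its left, z up, the work surface at z = 0. Lengths are in mm, angles in rad, forces in N, time in s.
With the tool pointing down it reaches from about 350 to 900 mm from the base axis. Payload 8.1 kg.
Tool frame: the origin (TCP) lies on the centre line of the jaws, within the pads' length; the fingertips stand bot.tcp_to_tips ahead of it and the grasp point (between the pads) lies 6 mm ahead of it (bot.tcp_to_tips is the distance from the TCP to the fingertips, in mm); z points along the fingers, y is the line along which they close (so a half turn about z gives the same grasp; the last joint's range is limited). The gripper opens to 85 mm and grips with 20 to 120 N. Pads are 22 mm wide; open, the fingers measure 114 mm over their backs; the gripper's body (76 mm by 85 mm) begins 54 mm behind the grasp point. The pads swing forward as they close: fully open they stand 13 mm farther back than shut.
Start: joints at [1.051, 0.434, 0.025, 1.573, -0.012, 1.134, -0.075], TCP at [253.001, -571.516, 256.323] pointing down, gripper open.
Joint ranges: [-2.62, 2.62], [-0.44, 2.09], [-1.27, 1.32], [0.08, 2.57], [-1.32, 4.46], [0.12, 2], [-2.74, 2.74]. Speed limits (rad/s): [2.22, 2.22, 3.01, 3.01, 3.14, 3.14, 3.14].

INTERFACE

Orientations are given as a unit quaternion [w, x, y, z].
In Python, from cell import bot gives the robot as it stands. The module is installed in compiled form; this text tells all that it offers.
- The arm moves only by the tool jog_arm, never from a script. Its argument "series" is a list of rows, each a list of 4 numbers: the shift along the tool's x, y, z in units of 40 mm (1.0 is 40 mm), then the turn about the tool's z in units of 6 degrees (1.0 is 6 degrees). A call has 1 to 8 rows; each row is the pose to reach, as a shift and turn from the pose commanded when the call began, along the tool's axes at that moment; what a row does not reach only later rows make up. A row lasts 1/8 s, in which the tool goes at most 62.5 mm and 10.7 degrees, less where a joint would pass 70% of its speed; a pose out of reach is approached as far as the arm can. A call with a gripper value outside its range is refused whole. "hand" is the finger opening in mm, from 0 to 85.4, set as the call begins (left out, the last holds). The fingers move at their own pace and stop on an object; the grip force is fixed at half the most. Time passes only in rows, so rows that repeat a pose let the fingers close. It gives the time, the measured TCP pose, the force, the opening and the grip force at its end, in the units of the state.
- bot.read_state(): the state, without advancing time (a new reading comes with each control period).
- bot.camera(name): name is "scene" or "top"; returns (picture, depth): 400x640x3 uint8, blue, green, red; 400x640 float32, mm along the optical axis (not along the pixel's ray), 0 where there is no reading.
- bot.calibration(name): a dict with "fov_y" (degrees; the focal length in pixels is half the picture's height over the tangent of half this angle, whatever the lens; pixels are square), "cx", "cy" (the principal point, pixels), "world_from_camera" (4x4, takes a point from camera to world coordinates). Camera axes: x right, y down, z forward; pixel columns grow to the right and rows downward; lengths in mm; the calibration is good to about 2 mm. A picture is of the moment at which its call begins. calibration takes no time and is no camera call.
- bot.sign_off(): hands the job in; it is judged then, once.
Trained networks look in the newest picture that a camera, given by its name, has taken for a name from the list of things; names that differ only in an ending like _2 or _b are one class to them, and where a whole thing is asked for, a point or a joint stands for the part that bears it (a point fixed in the world has none). Each returns a list of dicts, best first, with "conf" (0 to 1); they miss things now and then, are a little off and sometimes report something else, mostly with a low value. They report only what shows in the picture. A call takes as long as a camera call. They do not tell look-alikes from the thing itself.
- bot.find_in(camera, target): "point" ([column, row] in pixels, amid what is visible of it).
- bot.trace(camera, target): "mask" (400x640 bool, what is visible of it) and "point" ([column, row] in pixels, amid what is visible of it).
The state is a dict: "t": time; "qpos": joint angles; "qvel": joint speeds; "effort": joint torques, N m; "tool_pos": TCP position; "eef_rot": TCP orientation; "force": force on the tool from outside, world axes, zero at the start; "torque": the same for the moment, N m; "opening": finger opening in mm; "grip_force": force on a finger pad.
Only numpy, scipy, OpenCV 4.12 (cv2) and the standard library are available. Lean on these libraries where they do the work, as an engineer would, in place of code of your own. Each camera call takes 0.05 s, during which the arm holds its last target. There are 200 camera calls.

TASK

The loose steel cover plate on the grey assembly stand has slid along, so its big hole no longer sits over the hole in the stand. Take the thick tapered alignment pin from the wooden rack and drive it straight down through both holes, so that the taper itself draws the plate into line (do not slide the plate over beforehand), until the pin's collar rests on the plate. Leave the pin standing there and let go of it.

Things in the scene. Friction and masses are not known exactly. Their poses are not given: they have to be found in the camera images.
- pin_grip (a point): Centre of the round grip (30 mm wide, 52 mm tall, upright) of the thick tapered steel pin, hanging tip down in a wooden rack (three bores 88 mm apart, top 95 mm high). Below this point: 58 mm wide collar from 26 to 34 mm, 40 mm shank to 64 mm, taper to the 8 mm tip at 114 mm. 0.4 kg. z: up the pin. Unwanted beside it: a straight blunt plug with a 30 mm square grip, a thin pin with a 16 mm grip.
- pin_tip (a point): Centre of the 8 mm wide tip of the tapered pin, the lowest point of the pin, 15 mm above the bench while the pin hangs in the rack. The grips of the pins left in the rack reach 155 mm above the bench, so carry the tip over them or away from them. z points up along the pin.
- stand_hole (a point): Centre of the hole (46 mm wide, right through, open below) in the top of the grey bridge-shaped stand, at its top face, 80 mm above the bench. The stand is 150 x 110 mm, about 2 kg, loose on the bench; x is its long direction, along which two low rails (8 mm high, at the long edges) guide the plate. z is up.
- plate_hole (a point): Centre of the hole (46 mm wide, right through) in the loose steel cover plate (116 x 82 x 10 mm, about 0.35 kg) lying on the stand between the rails, at the plate's top face, 90 mm above the bench. Oiled, it slides easily, only along the stand's x; it starts 11 to 15 mm out of line with the stand's hole. z is up.
There are look-alikes about, which are no part of the job. What is shaped like the part that bears pin_grip but blue or green is not meant.

How it is judged:
By the outcome, as a careful person would: the job done as asked, in the order asked, and still so for the second after the job is handed in, with the robot touching nothing.
It also fails if it takes over 45 s, if anything falls off the work surface, if the arm or the gripper's body presses on something with over 40 N, if the wrist force passes 120 N, or if a joint passes its speed limit or range.

## Working session

There is one attempt and no reset: what is moved stays moved. The work goes in short steps, Python scripts to look and compute and a tool call to move; the robot and the scene stay as the last step left them, time stands still between calls to the robot, and variables do not carry over. Pictures are saved under pics/ and viewed, at most 10 in all, crops included, and the job is handed in when it is done.

Besides the shell and the picture viewer there is one more tool, called after ">>>" as name(argument=value, ...) on one line, values as JSON. jog_arm: Moves the arm, as the interface text tells. Its arguments: {"type":"object","properties":{"series":{"type":"array"},"hand":{"type":"number"}},"required":["series"]}

```bash
mkdir -p pics
cat > h.py <<'E'
import numpy as np, cv2
from cell import bot
def ray(cam,px):
    c=bot.calibration(cam); f=200/np.tan(np.radians(c["fov_y"]/2)); M=np.array(c["world_from_camera"])
    d=M[:3,:3]@np.array([(px[0]-c["cx"])/f,(px[1]-c["cy"])/f,1.]); return M[:3,3],d
def at_z(cam,px,z):
    o,d=ray(cam,px); return (o+d*(z-o[2])/d[2]).round(1)
def at_d(cam,px,dep):
    o,d=ray(cam,px); return (o+d*dep).round(1)
def proj(cam,p):
    c=bot.calibration(cam); f=200/np.tan(np.radians(c["fov_y"]/2)); M=np.linalg.inv(np.array(c["world_from_camera"]))
    q=M[:3,:3]@np.array(p)+M[:3,3]; return [q[0]/q[2]*f+c["cx"],q[1]/q[2]*f+c["cy"]]
E
python3 - <<'E'
from h import *
ims=[]
for c in("scene","top"):
    im,d=bot.camera(c); cv2.imwrite(f"pics/{c}0.png",im); k=bot.calibration(c); print(c,k["fov_y"],k["cx"],k["cy"],np.round(k["world_from_camera"],3).tolist())
    for t in("pin_grip","pin_tip","stand_hole","plate_hole"):
        for r in bot.find_in(c,t)[:4]:
            u,v=map(int,r["point"]); print(c,t,round(r["conf"],2),(u,v),at_d(c,r["point"],d[v,u]))
s=bot.read_state(); print(s["t"],s["tool_pos"],s["eef_rot"],s["force"],s["opening"],bot.tcp_to_tips)
E
```

```text
scene 42.51880629634267 327.70110329370544 195.8435768781723 [[-0.784, -0.468, 0.408, 186.287], [-0.62, 0.609, -0.495, 509.303], [-0.017, -0.641, -0.767, 841.706], [0.0, 0.0, 0.0, 1.0]]
scene pin_grip 0.85 (393, 220) [451.3   4.5 101. ]
scene pin_grip 0.79 (364, 269) [428.8 124.1 108. ]
scene pin_grip 0.66 (252, 205) [674.6 135.8 102.9]
scene pin_tip 0.92 (251, 206) [676.2 137.5  99. ]
scene pin_tip 0.81 (366, 270) [426.2 123.  107.3]
scene pin_tip 0.63 (393, 220) [450.4   5.  100.2]
scene pin_tip 0.58 (317, 210) [553.6  91.4 136. ]
scene stand_hole 0.97 (349, 172) [591.1 -50.4  87.9]
top 48.566029502221284 321.3494759617491 201.54152215591373 [[-0.383, -0.871, 0.306, 307.761], [-0.924, 0.362, -0.126, 142.42], [-0.001, -0.331, -0.943, 908.541], [0.0, 0.0, 0.0, 1.0]]
top pin_grip 0.92 (393, 258) [422.  -56.1  58.4]
top pin_grip 0.65 (265, 189) [627.8 125.6 119.1]
top pin_grip 0.6 (336, 306) [379.8  82.7  58.7]
top pin_tip 0.93 (397, 258) [419.3 -65.2  53.7]
top pin_tip 0.93 (266, 188) [626.9 123.3 122.7]
top pin_tip 0.87 (335, 308) [378.   85.7  59.4]
top pin_tip 0.59 (300, 208) [553.8  80.9 155.3]
top stand_hole 0.66 (383, 165) [ 597.7 -112.8   87.9]
0.5 [ 252.97056839 -571.50029129  256.28909798] [-9.21709547e-06  9.78374312e-01  2.06842222e-01 -1.70615573e-05] [0.43224502 0.06809646 0.26390225] 85.1065194066517 25.0
```

View pics/scene0.png

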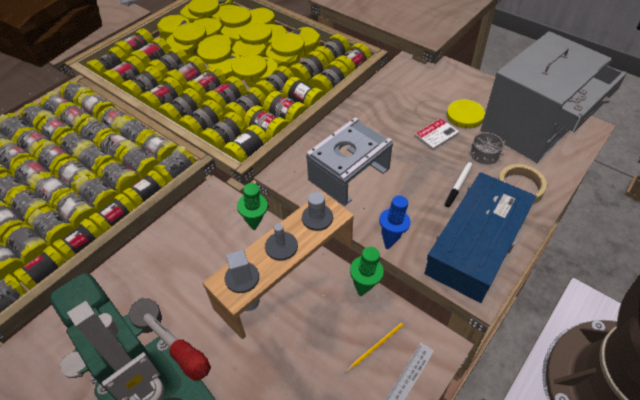

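View pics/top0.png

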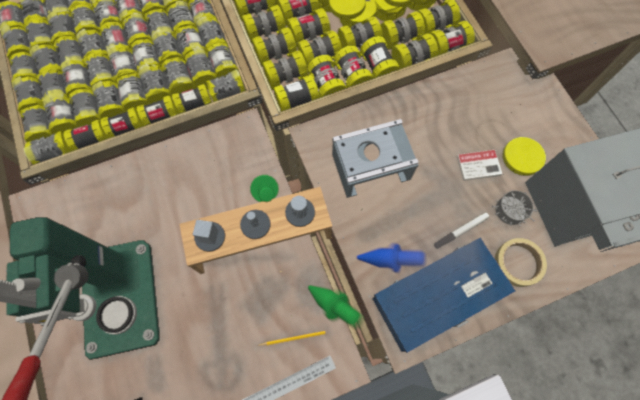

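The scene view shows the rack with the square plug (237,262), the thin pin (280,238) and the thick pin (317,207). In the top view they are at (203,230), (252,217) and (299,205). The stand hole is at about (346,148) in scene and (370,150) in top. Look-alikes: green pins at scene (252,200) and (368,265), and a blue pin at (396,215). The two cameras' positions don't agree yet, so I'll check that first.

Run:
```python
from h import *
D={c:bot.camera(c)[1] for c in("scene","top")}
P={"plug":((237,256),(203,229)),"thin":((279,229),(252,215)),"thick":((317,197),(299,202)),"stand_c":((383,152),(400,124)),"yellowlid":((465,112),(525,155)),"tape":((523,178),(521,260)),"bench":((420,270),(430,310)),"toolbox":((480,240),(445,285)),"rackplank":((300,232),(275,215)), "hole":((346,148),(370,150)),"plate":((365,155),(380,140)),"greenUp":((250,187),(265,186))}
for n,(a,b) in P.items():
    print(n,at_d("scene",a,D["scene"][a[1],a[0]]),at_d("top",b,D["top"][b[1],b[0]]))
for c in D:
    print(c,[at_d(c,(u,v),D[c][v,u]).tolist() for u,v in ([(300,330),(440,100),(350,230),(260,270)] if c=="scene" else [(240,290),(450,110),(350,215),(150,200)])])
im=bot.camera("scene")[0]; cv2.imwrite("pics/rack.png",cv2.resize(im[120:320,190:430],None,fx=3,fy=3,interpolation=2)[:600])
```

```text
plug [586.6 253.4 157.7] [585.1 253.9 154.8]
thin [571.  171.5 154.4] [576.2 165.3 155.4]
thick [564.1  80.1 155.2] [567.   78.9 155.2]
stand_c [ 577.4 -151.2   72.4] [ 672.6 -187.7   81.7]
yellowlid [ 527.2 -434.1   13.1] [ 525.2 -434.9   17.3]
tape [ 327.2 -331.3    1.2] [ 325.1 -312.2    1.3]
bench [380.3   4.8   1.9] [307.1 -74.   69.7]
toolbox [312.2 -74.2  70.8] [ 337.3 -120.8   70.6]
rackplank [570.1 124.   94.6] [580.5 126.3  95.8]
hole [ 6.891e+02 -1.719e+02  3.000e-01] [ 676.3 -129.6   -3.7]
plate [ 596.1 -112.    83.5] [ 650.9 -129.9   90.8]
greenUp [810.   28.9 -38.5] [636.4 123.9 114.4]
scene [[482.2, 236.2, -1.3], [605.4, -453.8, -2.0], [520.4, 40.0, 51.1], [572.2, 226.2, 95.2]]
top [[490.5, 246.3, -1.6], [698.0, -345.7, -1.9], [550.2, -24.1, 2.2], [748.7, 363.5, 0.4]]
```

View pics/rack.png

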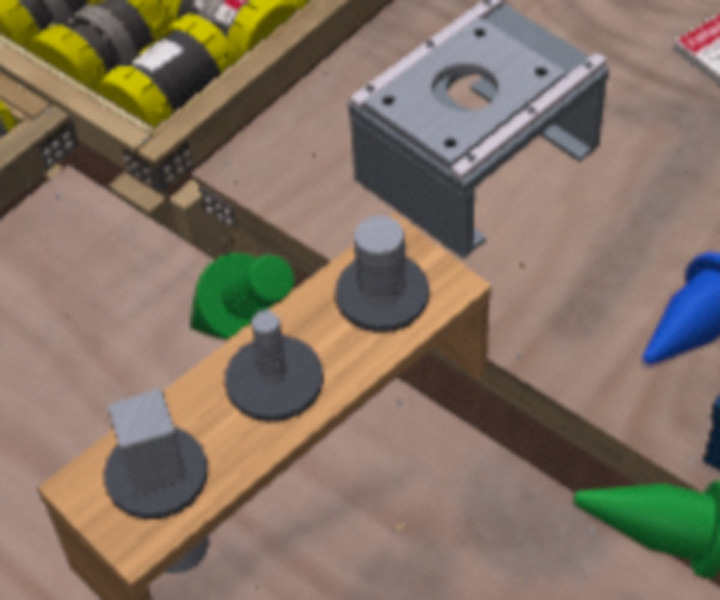

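The new crop shows the scene settled: the look-alikes have fallen over, and both cameras now agree. The candidates are the square plug (237,256), the thin pin (279,229) and the thick round steel pin (317,197), plus the green and blue look-alikes. I choose the thick round one, at about (565,80). Next I'll measure the pin, plate and stand.

```bash
cat >> h.py <<'E'
def cloud(cam,d):
    v,u=np.mgrid[0:400,0:640]; c=bot.calibration(cam); f=200/np.tan(np.radians(c["fov_y"]/2)); M=np.array(c["world_from_camera"])
    return np.stack([(u-c["cx"])/f*d,(v-c["cy"])/f*d,d],-1)@M[:3,:3].T+M[:3,3]
E
python3 - <<'E'
from h import *
vis=[]
for c in("scene","top"):
    im,d=bot.camera(c); W=cloud(c,d); W[d==0]=-999
    m=(abs(W[...,2]-155)<4)&(np.hypot(W[...,0]-565,W[...,1]-80)<30); print(c,"grip",cv2.minEnclosingCircle(W[m][:,:2].astype(np.float32)),np.median(W[m],0).round(1))
    near=(np.hypot(W[...,0]-640,W[...,1]+125)<130)
    for lo,hi,n in((86,93,"plate"),(74,100,"standtop"),(94,100,'rails')):
        m=near&(W[...,2]>lo)&(W[...,2]<hi); p=W[m][:,:2].astype(np.float32)
        if len(p)>20: print(c,n,len(p),cv2.minAreaRect(p), p.mean(0))
    # rectified map at z=90, 0.25mm... homography from plane to image, 4px/mm
    g=np.array([[540,-25],[740,-25],[740,-225],[540,-225]],float)
    for z in(90,80):
        src=np.float32([proj(c,[*q,z]) for q in g]); dst=np.float32([[0,400],[0,0],[400,0],[400,400]]) # right=-y, up=+x, 2px/mm
        vis.append(cv2.warpPerspective(im,cv2.getPerspectiveTransform(src,dst),(400,400),flags=2))
cv2.imwrite("pics/rect.png",cv2.resize(np.vstack([np.hstack(vis[:2]),np.hstack(vis[2:])]),(600,600)))
E
```

```text
scene grip ((565.0398559570312, 80.7265853881836), 15.73138427734375) [564.6  82.5 154.6]
scene plate 1869 ((635.6701049804688, -111.41109466552734), (150.8507080078125, 107.6211929321289), 84.17172241210938) [634.77673 -98.40648]
scene standtop 2770 ((634.266845703125, -110.98270416259766), (153.9664764404297, 110.23701477050781), 83.74483489990234) [ 630.8318   -103.124596]
top grip ((566.7536010742188, 80.2162094116211), 14.744717597961426) [565.9  80.3 155. ]
top plate 2341 ((636.6207885742188, -112.53816223144531), (149.1207275390625, 106.02691650390625), 84.17805480957031) [ 636.15686 -101.22274]
top standtop 3432 ((635.4345092773438, -112.78324127197266), (150.87330627441406, 109.04131317138672), 84.33121490478516) [ 632.41675  -110.316864]
```

View pics/rect.png

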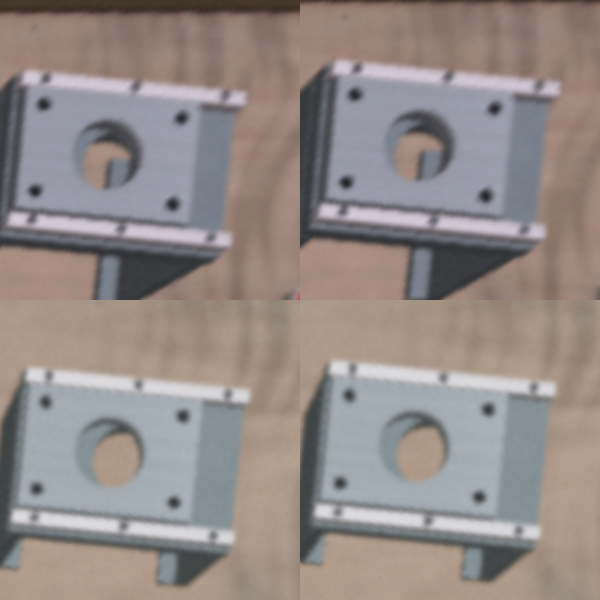

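The top face is z≈90, and the plate hole is at about (638,-97.5). The stand centre is about (635.5,-112), so the plate has slid about 14 mm towards +y, which fits the description. Next I'll check the height of obstacles along the path.

Run:
```python
from h import *
from scipy.spatial.transform import Rotation as R
s=bot.read_state(); w,x,y,z=s["eef_rot"]; print(R.from_quat([x,y,z,w]).as_matrix().round(4).tolist())
P=np.concatenate([cloud(c,bot.camera(c)[1]).reshape(-1,3) for c in("scene","top")])
a=np.array([253,-571.5]); b=np.array([566,80.4]); u=(b-a)/np.linalg.norm(b-a)
t=(P[:,:2]-a)@u; n=(P[:,:2]-a)@np.array([-u[1],u[0]])
for k in range(0,760,60):
    m=(t>k-30)&(t<k+30)&(abs(n)<90)&(P[:,2]<500); print(k,P[m,2].max().round() if m.any() else None,end=" ")
```

```text
[[0.9144, 0.4047, 0.0], [0.4047, -0.9144, -0.0001], [-0.0, 0.0001, -1.0]]
0 265.0 60 176.0 120 197.0 180 197.0 240 176.0 300 42.0 360 74.0 420 75.0 480 73.0 540 59.0 600 92.0 660 99.0 720 158.0
```

>>> jog_arm(series=[[0,0,-0.75,0],[1.05,-0.9,-0.75,0],[2.1,-1.8,-0.75,0],[3.15,-2.7,-0.75,0],[4.2,-3.6,-0.75,0],[5.25,-4.5,-0.75,0],[6.3,-5.4,-0.75,0],[6.85,-5.86,-0.75,0]], hand=85)

```text
t: 1.85
tool_pos: [409.9, -243.2, 286.7]
eef_rot: [-0.0, 0.978, 0.209, 0.0]
force: [0.6, -0.2, -0.1]
opening: 85.1
grip_force: 0.0
```

>>> jog_arm(series=[[1.05,-0.9,0,0],[2.1,-1.8,0,0],[3.15,-2.7,0,0],[4.2,-3.6,0,0],[5.25,-4.5,0,0],[6.3,-5.4,0,0],[6.9,-5.86,0,0],[6.9,-5.86,0,0]])

```text
t: 2.85
tool_pos: [566.6, 82.7, 286.0]
eef_rot: [-0.001, 0.978, 0.209, 0.0]
force: [-0.1, -0.0, 0.4]
opening: 84.7
grip_force: 0.0
```

>>> jog_arm(series=[[-0.03,0.05,0.8,0],[-0.03,0.05,1.7,0],[-0.03,0.05,2.6,0],[-0.03,0.05,3.3,0],[-0.03,0.05,3.75,0],[-0.03,0.05,3.75,0]])

```text
t: 3.6
tool_pos: [564.8, 75.8, 135.2]
eef_rot: [0.0, 0.979, 0.206, -0.001]
force: [-0.3, 0.4, 0.7]
opening: 85.2
grip_force: 0.0
```

>>> jog_arm(series=[[0,0,0,0],[0,0,0,0],[0,0,0,0],[0,0,0,0],[0,0,0,0],[0,0,0,0],[0,0,0,0],[0,0,0,0]], hand=10)

```text
t: 4.6
tool_pos: [566.3, 77.7, 137.2]
eef_rot: [0.0, 0.978, 0.207, 0.001]
force: [-1.1, 0.4, 5.6]
opening: 28.8
grip_force: 58.8
```

>>> jog_arm(series=[[0,0,-0.5,0],[0,0,-1.2,0],[0,0,-2.0,0],[0,0,-2.8,0],[0,0,-3.5,0],[0,0,-3.75,0],[0,0,-3.75,0],[0,0,-3.75,0]])

```text
t: 5.6
tool_pos: [565.2, 77.2, 284.8]
eef_rot: [0.0, 0.978, 0.207, -0.001]
force: [-0.1, 1.5, -4.5]
opening: 28.5
grip_force: 59.6
```

Run:
```python
from h import *
for i in range(4):
    s=bot.read_state(); print(s["tool_pos"].round(1),s["force"].round(1),s["torque"].round(2),s["opening"]); bot.camera("top")
ims=[bot.camera(c)[0] for c in("scene","top")]
a=ims[0][60:260,190:430]; b=ims[1][80:280,220:460]
cv2.imwrite("pics/lift.png",cv2.resize(np.hstack([a,b]),(800,333)))
```

```text
[565.2  77.2 284.8] [-0.1  1.5 -4.5] [0.01 0.01 0.01] 28.50360207476977
[565.2  77.2 284.8] [-0.2 -1.4 -5. ] [0.01 0.   0.03] 29.11282267951558
[565.3  77.3 285. ] [-0.6  0.5 -4.5] [-0.01  0.03 -0.02] 28.6363749171656
[565.5  77.4 285.2] [-0.7 -0.6 -4.1] [ 0.02 -0.04  0.  ] 28.881458869671334
```

View pics/lift.png

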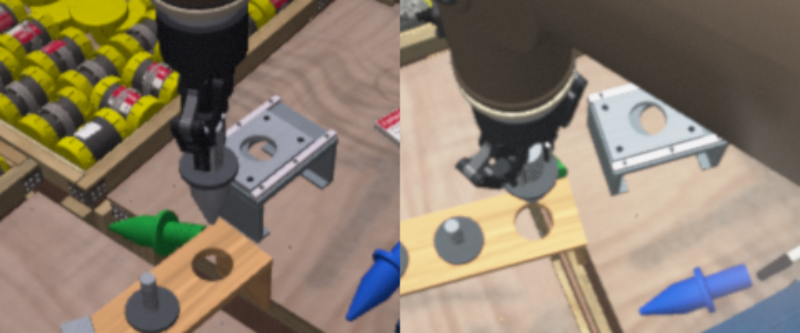

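The pin is held upright and its bore in the rack is empty. Next I'll move it over the stand.

>>> jog_arm(series=[[-0.05,0.8,0,0],[-0.12,1.8,0,0],[-0.2,2.8,0,0],[-0.28,3.8,0,0],[-0.33,4.7,0,0],[-0.34,5.04,0,0],[-0.34,5.04,0.7,0],[-0.34,5.04,1.3,0]])

```text
t: 6.9
tool_pos: [635.0, -111.7, 233.4]
eef_rot: [-0.0, 0.978, 0.207, -0.0]
force: [-0.1, -0.5, -6.1]
opening: 28.8
grip_force: 60.4
```

>>> jog_arm(series=[[0,0,0,0],[0,0,0,0]])

```text
t: 7.15
tool_pos: [635.6, -111.9, 235.3]
eef_rot: [0.0, 0.978, 0.207, 0.001]
force: [0.3, 0.4, -4.4]
opening: 28.8
grip_force: 60.1
```

Run:
```python
from h import *
ims=[bot.camera(c)[0] for c in("scene","top")]
s=bot.read_state(); print(s["tool_pos"].round(1),s["force"].round(1))
a=ims[0][80:240,270:430]; b=ims[1][70:230,290:450]
cv2.imwrite("pics/over.png",cv2.resize(np.hstack([a,b]),(800,400),interpolation=2))
for c,im in zip(("scene","top"),ims):
  for t in("pin_tip","plate_hole","stand_hole"):
    for r in bot.find_in(c,t)[:2]: print(c,t,round(r["conf"],2),r["point"])
```

```text
[ 635.8 -112.1  235.8] [-0.3 -0.2 -4. ]
scene pin_tip 0.93 [350.2, 109.9]
scene pin_tip 0.91 [413.1, 293.1]
scene plate_hole 0.69 [339.6, 155.8]
scene stand_hole 0.55 [349.3, 173.3]
top pin_tip 0.95 [384.4, 126.1]
top pin_tip 0.93 [400.3, 255.9]
top plate_hole 0.59 [363.2, 157.3]
top plate_hole 0.38 [387.3, 163.8]
top stand_hole 0.92 [383.3, 164.6]
```

View pics/over.png

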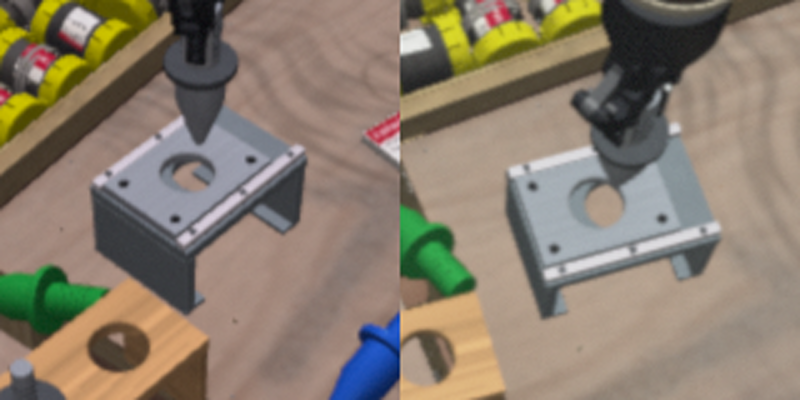

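The tip shows at about scene (350,137) and top (376.5,145). The plate hole is at scene (345,150) and top (368,151).

Run:
```python
from h import *
from scipy.optimize import least_squares as L
for n,a,b in(("tip",(350,136.5),(376.4,144)),("platehole",(345.3,149.6),(368.5,151))):
    r=L(lambda p:np.r_[np.subtract(proj("scene",p),a),np.subtract(proj("top",p),b)],[635,-110,100.]); print(n,r.x.round(1),r.fun.round(1))
for z in(112,116): print(at_z("scene",(350,136.5),z),at_z("top",(376.4,144),z))
print(at_z("scene",(345.3,149.6),90),at_z("top",(368.5,151),90))
for x in [(635.8,-112,116)]: print(proj("scene",x),proj("top",x))
# stand hole ring: enlarged masks of top view, predicted rings
from math import *
im=bot.camera("top")[0]; im2=bot.camera("scene")[0]; o=[]
for c,I,(u,v) in(("top",im,(340,120)),("scene",im2,(315,115))):
    k=9; J=cv2.resize(I[v:v+60,u:u+60],None,fx=k,fy=k,interpolation=2)[:,:]; J=J[:400]
    for q,col in(((635.8,-111.8,80),(0,0,255)),((637.2,-97.8,90),(0,255,255))):
        pts=np.array([proj(c,(q[0]+23*cos(t),q[1]+23*sin(t),q[2])) for t in np.linspace(0,2*pi,60)])
        cv2.polylines(J,[((pts-(u,v)+.5)*k).astype(int)],True,col,1)
    o.append(J[:, :400])
cv2.imwrite("pics/ring.png",np.hstack(o))
```

```text
tip [ 636.  -112.4  112.6] [-0.2 -0.1  0.1  0.2]
platehole [ 639.4 -100.4   82.8] [-0.5 -0.2  0.4  0.4]
[ 635.9 -112.9  112. ] [ 636.7 -112.4  112. ]
[ 633.4 -109.5  116. ] [ 635.  -111.2  116. ]
[633.8 -94.7  90. ] [637.6 -97.9  90. ]
[np.float64(349.7818237872568), np.float64(135.33675130609055)] [np.float64(376.6242138629671), np.float64(143.5325083168081)]
```

View pics/ring.png

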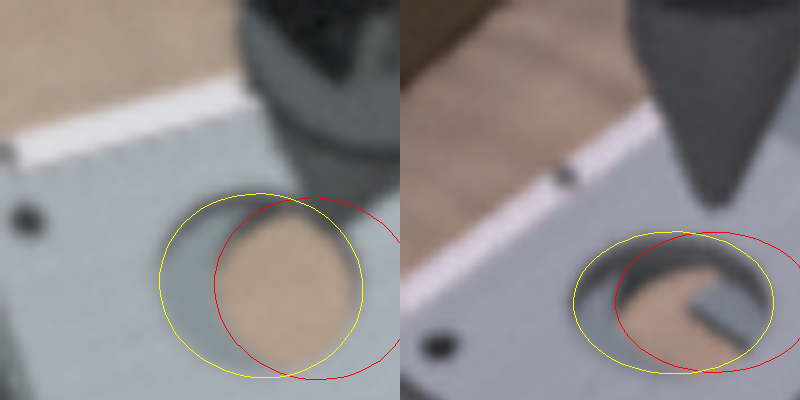

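The predicted rings match in both views: stand hole (635.8,-111.8), tip (636,-112.4). The pin is on axis, so I'll drive straight down.

>>> jog_arm(series=[[0,0,0.3,0],[0,0,0.6,0],[0,0,0.8,0],[0,0,1.0,0],[0,0,1.15,0],[0,0,1.3,0],[0,0,1.4,0],[0,0,1.5,0]])

```text
t: 8.65
tool_pos: [635.2, -112.4, 174.2]
eef_rot: [0.0, 0.978, 0.207, 0.0]
force: [0.6, 1.4, -3.3]
opening: 28.6
grip_force: 60.1
```

>>> jog_arm(series=[[0,0,0.12,0],[0,0,0.24,0],[0,0,0.36,0],[0,0,0.48,0],[0,0,0.58,0],[0,0,0.68,0],[0,0,0.78,0],[0,0,0.85,0]])

```text
t: 9.65
tool_pos: [635.0, -112.4, 140.0]
eef_rot: [0.0, 0.978, 0.207, -0.0]
force: [-0.3, 2.2, -4.1]
opening: 28.9
grip_force: 60.1
```

>>> jog_arm(series=[[0,0,0.04,0],[0,0,0.08,0],[0,0,0.12,0],[0,0,0.15,0],[0,0,0.18,0],[0,0,0.18,0]])

```text
t: 10.4
tool_pos: [635.0, -112.4, 133.0]
eef_rot: [0.0, 0.978, 0.207, -0.0]
force: [-0.2, 0.9, -4.3]
opening: 28.4
grip_force: 60.1
```

>>> jog_arm(series=[[0,0,0.03,0],[0,0,0.05,0],[0,0,0.05,0]])

```text
t: 10.78
tool_pos: [635.7, -112.5, 132.2]
eef_rot: [0.0, 0.978, 0.207, 0.001]
force: [-1.8, 0.7, 6.0]
opening: 29.0
grip_force: 61.0
```

>>> jog_arm(series=[[0,0,0.025,0],[0,0,0.05,0],[0,0,0.05,0]])

```text
t: 11.15
tool_pos: [636.5, -112.5, 132.1]
eef_rot: [0.001, 0.978, 0.207, 0.002]
force: [-4.1, 0.3, 18.7]
opening: 28.5
grip_force: 62.4
```

Run:
```python
from h import *
ims=[bot.camera(c)[0] for c in("scene","top")]
cv2.imwrite("pics/seat.png",cv2.resize(np.hstack([ims[0][100:220,290:410],ims[1][90:210,310:430]]),(800,400),interpolation=2))
```

```text
(no output)
```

View pics/seat.png

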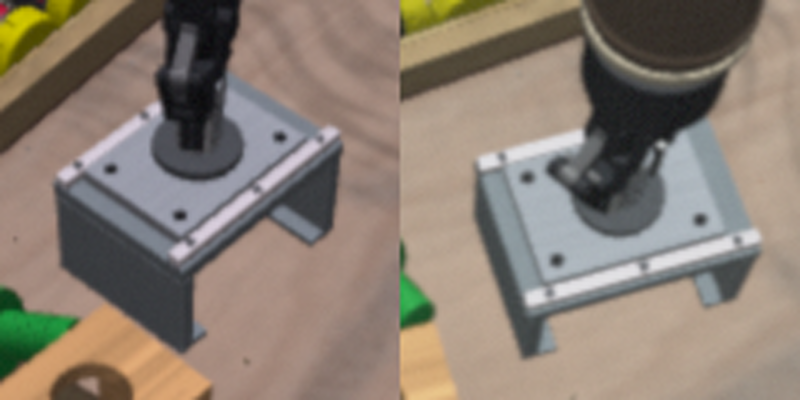

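The collar sits flat on the plate, and the plate is now centred with equal stand margins at both ends. I'll ease off, release and retreat.

>>> jog_arm(series=[[0,0,-0.05,0],[0,0,-0.05,0],[0,0,-0.05,0],[0,0,-0.05,0],[0,0,-0.05,0]], hand=85)

```text
t: 11.88
tool_pos: [635.0, -112.4, 130.9]
eef_rot: [-0.0, 0.978, 0.207, -0.0]
force: [-1.0, -0.4, -0.9]
opening: 84.9
grip_force: 0.0
```

>>> jog_arm(series=[[0,0,0,0],[0,0,-0.2,0],[0,0,-0.6,0],[0,0,-1.2,0],[0,0,-2.0,0],[0,0,-2.8,0],[0,0,-3.2,0],[0,0,-3.2,0]])

```text
t: 12.88
tool_pos: [635.7, -112.4, 260.6]
eef_rot: [0.0, 0.978, 0.207, 0.001]
force: [0.4, 0.2, -0.4]
opening: 85.0
grip_force: 0.0
```

Run:
```python
from h import *
out=[]
for c in("scene","top"):
    im,d=bot.camera(c); W=cloud(c,d); out.append(im)
    near=np.hypot(W[...,0]-636,W[...,1]+112)<35
    for lo,hi in((96,101),(143,155)):
        p=W[near&(W[...,2]>lo)&(W[...,2]<hi)]; print(c,lo,len(p),p.size and p.mean(0).round(1))
cv2.imwrite("pics/end.png",cv2.resize(np.hstack([out[0][90:210,290:410],out[1][90:210,310:430]]),(800,400),interpolation=2))
```

```text
scene 96 256 [ 632.2 -103.6   98.2]
scene 143 145 [ 635.8 -108.3  149.1]
top 96 306 [ 631.5 -107.2   98.3]
top 143 182 [ 636.5 -111.   149.4]
```

View pics/end.png

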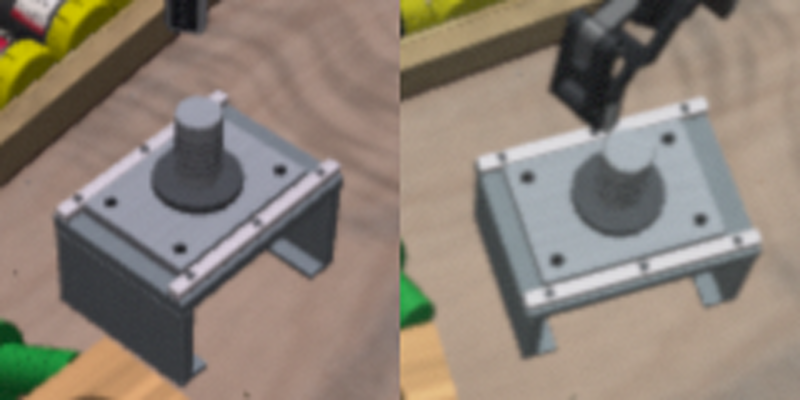

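The pin stands upright, the collar top is at z=98 (so it is resting on the plate), and the gripper is clear.

```bash
python3 -c "
from cell import bot
print(bot.sign_off())"
```

```text
the job is handed in; nothing more can be done
None
```

The tapered pin stands upright through the plate and stand holes with its collar resting on the plate; its taper drew the plate into line, the gripper has let go and is clear, and the job is handed in.

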